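# Slide the wax-melt tin along the tray rail into its corner pocket

### The job

Without picking it up, push the gold wax-melt tin flush against the back rail of the white display tray with the pale wooden rails, and only then slide it along the rail, keeping it against the rail, into the corner pocket at the tray's left end until it is fully home, touching both the end stop and the rail. Work with the fingertips only: do not lift or tip the tin, and leave the candles and card holders where they stand.

Things in the scene. Friction and masses are not known exactly. Their poses are not given: they have to be found in the camera images.
- tray: White display tray with pale wooden rails, fixed to the table. Board 150 (x) x 340 (y) x 6 mm, without rim at the front and right end; origin at the centre of its underside, x from its open front to the back rail (away from the robot), y along the rail to the left, z up. End stop: 12 mm thick strip across the left end, inner face at y = +158 mm, from the rail to x = -20 mm, top 20 mm above the table.
- rail (a point): Middle of the back rail's inner face, at board level: tray frame (63, 0, 6) mm; axes as the tray's. The rail runs straight along y over the tray's full length, is 12 mm thick and its top is 20 mm above the table. Beyond its right end a fixed dark wooden plinth, 195 mm tall, stands on the table, its nearest upright corner near world x = 0.51, y = -0.03 m.
- cheek (a point): Tip of the round brass nose of the pocket cheek, at board level: tray frame (-5, 103, 6) mm. The cheek is a wooden strip 10 mm thick (x = -10 to 0 mm) parallel to the rail, from here to the end stop, top 20 mm above the table. The pocket between cheek and rail is 63 mm wide and 55 mm deep, open toward -y.
- pocket (a point): Point on the tray's board (6 mm above the table) where the tin's origin lies when the tin is fully home in the corner pocket; tray frame (35, 114, 6) mm; axes as the tray's. The tin's last 33 mm then stand out of the pocket mouth.
- tin: Flat gold tin, 59 x 88 x 22 mm, 0.08 to 0.15 kg, loose on the tray's board, lid fixed shut. Origin on its underside: long front face (-x) 31 mm from it, long back face (+x) 28 mm (hinge knuckles stand 2 mm further out, above the rail's top), ends at y = +-44 mm; z up. At the start the back face looks toward the rail, turned up to 0.35 rad.
- tester: Open tester candle in a glass, diameter 67, height 74 mm, loose; origin at the centre of its underside.
- jar: Green candle jar with a pale lid, diameter 69, height 82 mm, loose; origin at the centre of its underside.
- jar_b: Second such candle jar with a pale lid, diameter 69, height 82 mm, loose; origin at the centre of its underside.
- cards: Clear card holder with white cards, 65 x 92 x 19 mm, loose, on the right part of the table; origin at the centre of its underside.
- cards_b: Second such card holder, 65 x 92 x 19 mm, loose, behind the tray on the left; origin at the centre of its underside.

How it is judged:
On the way:
1. the tin lies flush against the back rail (within 3 mm, parallel within 0.06 rad), still outside the pocket (more than 55 mm short of home) (x of tin in the frame of tray above 0.032 m and angle between the y axis of tin and the y axis of tray, either way round below 0.06 rad and y of tin in the frame of tray below 0.059 m), for 0.2 s.
At the end, for the whole second after the job is handed in: The tin lies flat and at rest on the tray's board in the corner pocket: its back face within 3 mm of the rail, its end within 3.5 mm of the end stop, parallel to the rail within 0.06 rad; the candles and card holders are within 20 mm of where they stood (x of tin in the frame of tray between 0.032 and 0.038 m and y of tin in the frame of tray between 0.1105 and 0.117 m and angle between the y axis of tin and the y axis of tray, either way round below 0.06 rad and z of tin in the frame of tray between 0.003 and 0.009 m and angle between tin's own z axis and vertical below 0.05 rad and linear speed of tin below 0.01 m/s and distance of each of tester, jar, jar_b, cards, cards_b from where it was at the start of the episode below 0.02 m); the robot touches nothing.
It fails at once if the tin is lifted more than 8 mm off the board or tipped by more than 0.15 rad (z of tin in the frame of tray above 0.014 m or angle between tin's own z axis and vertical above 0.15 rad).
It fails at once if over the last 70 mm to the end stop the tin is more than 8 mm away from the rail (y of tin in the frame of tray above 0.044 m and x of tin in the frame of tray below 0.027 m).
It fails at once if a candle or card holder is moved by more than 20 mm (distance of any of tester, jar, jar_b, cards, cards_b from where it was at the start of the episode above 0.02 m).
It also fails if it takes over 64 s, if anything falls off the work surface, if the arm or the gripper's body presses on something with over 40 N, if the wrist force passes 120 N, or if a joint passes its speed limit or range.

### The arm

A 7-joint arm with a two-finger parallel gripper is mounted at the origin on a cart in front of the work surface, level with it; the furniture and walls round the work are solid. World frame = base frame: x ahead of the robot, y to its left, z up, the work surface at z = 0. Lengths are in m, angles in rad, forces in N, time in s.
With the tool pointing down it reaches from about 0.425 to 0.95 m from the base axis. Payload 4.7 kg.
Tool frame: the origin (TCP) lies on the centre line of the jaws, within the pads' length; the fingertips stand robot.nose_length ahead of it and the grasp point (between the pads) lies 8 mm behind it (robot.nose_length is the distance from the TCP to the fingertips, in m); z points along the fingers, y is the line along which they close (so a half turn about z gives the same grasp; the last joint's range is limited). The gripper opens to 85 mm and grips with 20 to 120 N. Pads are 22 mm wide; open, the fingers measure 114 mm over their backs; the gripper's body (76 mm by 85 mm) begins 54 mm behind the grasp point. The pads swing forward as they close: fully open they stand 13 mm farther back than shut.
Start: joints at [-1.321, 0.469, -0.049, 1.532, 0.024, 1.141, -0.082], TCP at [0.186, 0.649, 0.242] pointing down, gripper open.
Joint ranges: [-2.59, 2.59], [-0.33, 1.99], [-1.39, 1.29], [0.1, 2.45], [-1.04, 4.18], [0.21, 1.99], [-2.66, 2.66]. Speed limits (rad/s): [2.57, 2.57, 3.14, 3.14, 3.14, 3.14, 3.14].

### API

Orientations are given as [roll, pitch, yaw] about the fixed x, y, z axes, in that order (R = Rz(yaw) Ry(pitch) Rx(roll)).
In Python, from plant import robot gives the robot as it stands. Calls block until the motion is done:
- robot.goto(position, orientation): joint-space move of the TCP to a pose.
- robot.move_straight(position, vel=0.15, attitude=None, contact_N=None): straight line of the TCP; attitude=None keeps the orientation; vel is the mean speed in m/s. With contact_N (N) it stops when the force on the tool has changed by that much, and returns True; else False.
- robot.move_joints(angles): joint-space move.
- robot.grip(opening, strength=None): opening from 0.0 (shut) to 1.0 (fully open); strength is the grip in N (None keeps the last); returns when the fingers have stopped.
- robot.sleep(seconds).
- robot.inverse_kinematics(position, orientation): joint angles nearest the present ones, or None.
- robot.sense(): the state.
- robot.grab_frame(name): name is "side" or "top" or "wrist"; returns a dict with "image" (420x560x3 uint8, red, green, blue), "range_z" (420x560 float32, m along the optical axis (not along the pixel's ray), 0 where there is no reading), "fx", "fy", "cx", "cy" (pixels), "R" (3x3) and "t" (3): a world point X has camera coordinates R X + t. Camera axes: x right, y down, z forward; pixel columns grow to the right and rows downward; lengths in m; the calibration is good to about 2 mm. The wrist camera is an equidistant fisheye: a pixel r from the principal point sees the ray r / f radians off the axis. A picture is of the moment at which its call begins.
A pose or a line that the arm cannot do raises robot.IKError and nothing moves.
- robot.close_job(): hands the job in; it is judged then, once.
The state is a dict: "t": time; "joint_pos": joint angles; "joint_velocities": joint speeds; "effort": joint torques, N m; "tcp_pos": TCP position; "tcp_rot": TCP orientation; "wrist_force": force on the tool from outside, world axes, zero at the start; "torque": the same for the moment, N m; "opening": opening from 0.0 (shut) to 1.0 (fully open); "gripper_force": force on a finger pad.
Only numpy, scipy, OpenCV 4.12 (cv2) and the standard library are available. Lean on these libraries where they do the work, as an engineer would, in place of code of your own. Each camera call takes 0.05 s, during which the arm holds its last target. There are 200 camera calls.

## Working session

There is one attempt and no reset: what is moved stays moved. The work goes in short steps, each a Python script; the robot and the scene stay as the last script left them, time stands still between calls to the robot, and variables do not carry over. Pictures are saved under pics/ and viewed, at most 10 in all, crops included, and the job is handed in when it is done.

```bash
mkdir -p pics; ls; python3 - <<'E'
from plant import robot
import cv2,numpy as np
s=robot.sense();print(s['t'],s['tcp_pos'],s['tcp_rot'],s['opening'],robot.nose_length)
for n in('top','side'):
    f=robot.grab_frame(n);cv2.imwrite(f'pics/{n}0.png',f['image'][:,:,::-1]);np.savez(f'{n}0.npz',**f)
    R,t=f['R'],f['t'];print(n,f['fx'],f['cx'],f['cy'],-R.T@t,R[2],(f['range_z']>0).mean())
E
```

```text
pics
0.0 [0.18559136 0.64841527 0.24125912] [-3.13965580e+00  3.46061048e-05  2.86280500e+00] 1.00336497810608 0.011
top 454.2036678731122 284.7006681894411 205.54059777241002 [ 0.32777541 -0.01810014  1.27991689] [ 0.16028046 -0.00637228 -0.98705095] 0.9960246598639456
side 543.1467860045302 276.4313223067978 217.8278862844318 [0.66188454 0.82588587 1.33957174] [-0.06626726 -0.53362712 -0.84311965] 0.9960799319727891
```

View pics/top0.png

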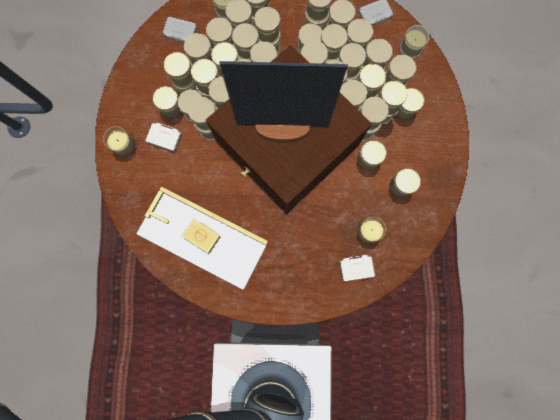

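View pics/side0.png

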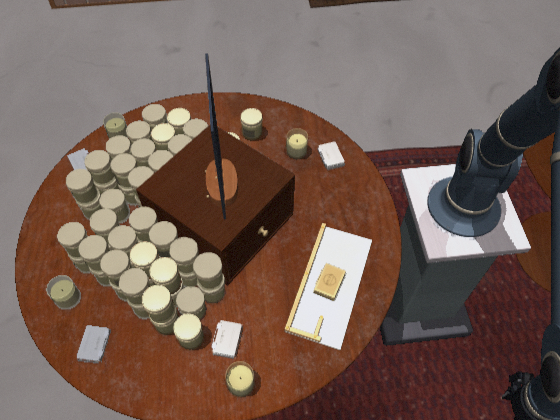

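The top view shows the tray rotated, with corners at about (162,189), (266,243), (244,288) and (137,231). The tin is at (201,236), the end stop is at the left, and the plinth corner at (287,211). In the side view the tray spans (322,227)–(320,345), with the tin at (331,281). Next I measure the tray and tin by colour masks in both views.

```bash
cat > h.py <<'E'
import numpy as np,cv2
def load(n): return dict(np.load(n+'.npz'))
def ray(f,uv,z):
    """pixels (N,2) -> world points on plane height z (pinhole)"""
    uv=np.atleast_2d(uv).astype(float)
    d=np.c_[(uv[:,0]-f['cx'])/f['fx'],(uv[:,1]-f['cy'])/f['fy'],np.ones(len(uv))]@f['R']
    c=-f['R'].T@f['t']; return c+d*((z-c[2])/d[:,2])[:,None]
def big(m,near):
    n,l,s,c=cv2.connectedComponentsWithStats(m.astype(np.uint8))
    k=1+np.argmin(np.linalg.norm(c[1:]-near,axis=1)+1e3*(s[1:,4]<60)); return (l==k)
def rect(f,m,z):
    c=max(cv2.findContours(m.astype(np.uint8),0,1)[0],key=cv2.contourArea)[:,0]
    P=ray(f,c,z)[:,:2]; (cx,cy),(w,h),a=cv2.minAreaRect((P*1e3).astype(np.float32))
    a=np.radians(a)
    if w<h: w,h,a=h,w,a+np.pi/2
    # a = direction of long axis; want +y-ish (left)
    if np.sin(a)<0:a+=np.pi
    return np.array([cx,cy,w,h,np.degrees(a)])
E
python3 - <<'E'
from h import *
for n,tp,wp in(('top',(201,236),(200,255)),('side',(331,281),(340,300))):
    f=load(n+'0');im=f['image'];hsv=cv2.cvtColor(im,cv2.COLOR_RGB2HSV)
    print(n,[hsv[p[1],p[0]] for p in (tp,(tp[0]+4,tp[1]),wp)])
    H,S,V=[hsv[...,i].astype(int) for i in range(3)]
    white=(S<45)&(V>170); gold=(S>70)&(V>120)&(H>14)&(H<35)
    g=big(gold,tp); w=big(white,wp)
    print('tin',g.sum(),rect(f,g,.028).round(1)); print('white',w.sum(),rect(f,w,.006).round(1))
    o=im.copy();o[g]=[255,0,0];o[w]=[0,0,255]
    # rail mask
    r=gold&~g&(np.hypot(*(np.indices(g.shape)[::-1]-np.array(tp)[:,None,None]))<75); r=big(r,wp) if 0 else r; o[r]=[0,255,0]
    x,y=tp;cv2.imwrite(f'pics/{n}m.png',cv2.resize(np.hstack([im[y-70:y+70,x-80:x+80],o[y-70:y+70,x-80:x+80]])[:,:,::-1],None,fx=2.5,fy=2.5,interpolation=0))
a,b=[cv2.imread(f'pics/{n}m.png') for n in('top','side')]
cv2.imwrite('pics/m.png',cv2.resize(np.vstack([a,b]),(685,600)))
E
```

```text
top [array([ 23,  99, 232], dtype=uint8), array([ 19, 113, 214], dtype=uint8), array([120,   2, 236], dtype=uint8)]
tin 621 [442.5 203.8  86.6  55.8  58.5]
white 5050 [434.1 206.8 339.5 137.8  64.1]
side [array([ 19, 113, 208], dtype=uint8), array([ 19, 117, 199], dtype=uint8), array([115,   6, 237], dtype=uint8)]
tin 661 [442.9 209.4  89.9  59.7  58.5]
white 4674 [431.8 208.4 338.9 136.4  64. ]
```

View pics/m.png

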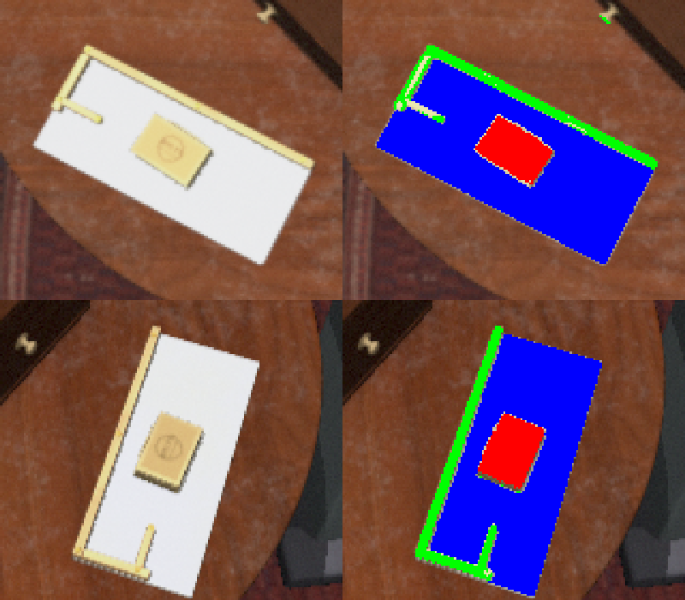

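Both views agree: the tray origin is about (0.4384, 0.205) with its y axis at 64.0°, and the visible white area is 339 x 137 mm, matching the given 340 x 138. The tin's centre is about (0.4427, 0.2066), which is tray (5, 3) mm, turned −5.5°. Now the two-finger push to the rail.

```bash
cat >> h.py <<'E'
A=np.radians(64.0);ex=np.array([np.sin(A),-np.cos(A)]);ey=np.array([np.cos(A),np.sin(A)]);O=np.array([.4384,.205])
def W(x,y,z): return list(O+ex*x/1e3+ey*y/1e3)+[z]
def T(p): d=np.asarray(p)[:2]-O; return np.round([d@ex*1e3,d@ey*1e3],1)
RPY=[np.pi,0,A+np.pi/2]
def tin(robot,tag):
    for n,near in(('top',None),('side',None)):
        f=robot.grab_frame(n);np.savez(f'{n}{tag}.npz',**f)
        hsv=cv2.cvtColor(f['image'],cv2.COLOR_RGB2HSV).astype(int);H,S,V=hsv[...,0],hsv[...,1],hsv[...,2]
        gold=((S>70)&(V>120)&(H>14)&(H<35)).astype(np.uint8)
        # restrict to inside of the tray (tin-top plane), clear of rail/stop/cheek
        v,u=np.nonzero(gold);P=ray(f,np.c_[u,v],.028)[:,:2]-O;x,y=P@ex*1e3,P@ey*1e3
        k=(x>-70)&(x<62)&(y>-165)&(y<156)&~((x<3)&(y>95));m=np.zeros_like(gold);m[v[k],u[k]]=1
        r=rect(f,m,.028);print(n,'tin centre tray',T(r[:2]/1e3),'size',r[2:4].round(1),'deg',(r[4]-64).round(1))
def st(robot):
    s=robot.sense();print('t',round(s['t'],1),'tcp',T(s['tcp_pos']),s['tcp_pos'][2].round(4),'F',s['wrist_force'].round(1))
E
python3 - <<'E'
from h import *
from plant import robot
robot.grip(.55)
robot.goto(W(-62,3,.15),RPY);st(robot)
print(robot.move_straight(W(-62,3,.021),.12,contact_N=10));st(robot)
print(robot.move_straight(W(-25,3,.021),.06,contact_N=8));st(robot)
print(robot.move_straight(W(-3,3,.021),.025,contact_N=8));st(robot)
tin(robot,1)
f=robot.grab_frame('wrist');cv2.imwrite('pics/w1.png',f['image'][:,:,::-1])
E
```

```text
t 2.3 tcp [-62.5   4.5] 0.1503 F [ 0.3  0.3 -0.3]
False
t 3.5 tcp [-61.7   3.5] 0.0215 F [ 0.5 -0.5  0.5]
False
t 4.3 tcp [-25.    2.9] 0.0209 F [ 0.7  0.5 -0.3]
True
t 5.0 tcp [-8.3  2.6] 0.0207 F [-0.4  0.6 -0. ]
top tin centre tray [34.7  2.7] size [87.4 54.2] deg -0.6
side tin centre tray [32.9  6.1] size [97.3 58.2] deg 0.9
```

View pics/w1.png

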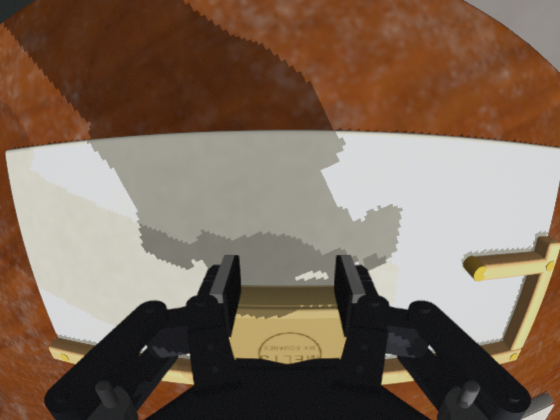

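The wrist view shows both fingertips against the tin's front edge (about (230,290) and (345,290)), with the tin seated at the rail. The masks agree: centre x is about 34 mm and parallel within 1°. I'll press it firmly once more, then shift to the right end and slide it part way.

```bash
python3 - <<'E'
from h import *
from plant import robot
print(robot.move_straight(W(-2,3,.021),.02,contact_N=14));st(robot)
robot.sleep(.4)
robot.move_straight(W(-30,3,.021),.1)
tin(robot,2)
robot.move_straight(W(-30,3,.10),.15)
robot.move_straight(W(33,-85,.10),.15)
robot.grip(0)
print(robot.move_straight(W(33,-85,.021),.1,contact_N=10));st(robot)
print(robot.move_straight(W(33,-62,.021),.05,contact_N=6));st(robot)
print(robot.move_straight(W(34,-8,.021),.04,contact_N=12));st(robot)
tin(robot,3)
f=robot.grab_frame('wrist');cv2.imwrite('pics/w3.png',f['image'][:,:,::-1])
E
```

```text
True
t 5.4 tcp [-8.3  1.9] 0.0201 F [-0.3 -0.1 -0.5]
top tin centre tray [33.7  3.5] size [88.3 56.3] deg -0.6
side tin centre tray [32.7  6.9] size [98.4 58.5] deg 0.4
False
t 9.3 tcp [ 33.3 -84.8] 0.0213 F [-1.   0.3 -0.9]
False
t 9.9 tcp [ 32.8 -62. ] 0.0209 F [-0.3 -0.2 -0.6]
False
t 11.4 tcp [34.4 -7.8] 0.0212 F [-0.3 -0.   0.4]
top tin centre tray [ 33.  154.5] size [57.   2.8] deg 90.6
side tin centre tray [32.6 54.6] size [97.1 59. ] deg -0.3
```

View pics/w3.png

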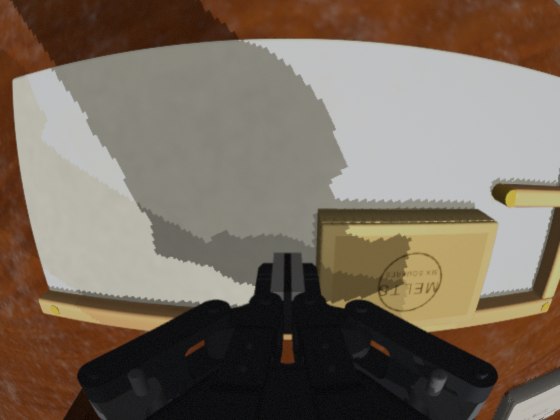

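The wrist view shows the tin (318–495, 208–325) parallel to the rail, with its right end at the fingers and its leading end just short of the cheek nose (508,197). I carry on to the end stop.

```bash
python3 - <<'E'
from h import *
from plant import robot
print(robot.move_straight(W(34,38,.021),.04,contact_N=12));st(robot)
print(robot.move_straight(W(35,63,.021),.025,contact_N=14));st(robot)
f=robot.grab_frame('wrist');cv2.imwrite('pics/w4.png',f['image'][:,:,::-1])
tin(robot,4)
E
```

```text
False
t 12.9 tcp [34.1 38. ] 0.021 F [0.6 0.6 0.2]
True
t 13.6 tcp [34.1 54.2] 0.0203 F [ 0.3 -1.  -0.2]Traceback (most recent call last):
  File "<stdin>", line 6, in <module>
  File "h.py", line 31, in tin
    r=rect(f,m,.028);print(n,'tin centre tray',T(r[:2]/1e3),'size',r[2:4].round(1),'deg',(r[4]-64).round(1))
  File "h.py", line 12, in rect
    c=max(cv2.findContours(m.astype(np.uint8),0,1)[0],key=cv2.contourArea)[:,0]
      ~~~^^^^^^^^^^^^^^^^^^^^^^^^^^^^^^^^^^^^^^^^^^^^^^^^^^^^^^^^^^^^^^^^^
ValueError: max() iterable argument is empty
```

View pics/w4.png

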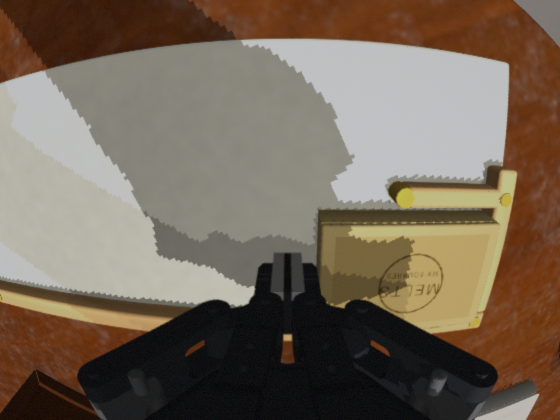

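The tin is in the pocket: its end meets the stop at about (498,220–325) and the rail side is flush. I'll nudge the exposed front face and the end once more, then retreat and check.

```bash
python3 - <<'E'
from h import *
from plant import robot
print(robot.move_straight(W(34.5,62,.021),.02,contact_N=18));st(robot)
robot.move_straight(W(33,35,.021),.1)
robot.move_straight(W(-32,35,.021),.15)
robot.move_straight(W(-32,80,.021),.15)
print(robot.move_straight(W(-1,80,.021),.025,contact_N=7));st(robot)
robot.move_straight(W(-32,78,.021),.1)
robot.move_straight(W(-32,35,.021),.15)
robot.move_straight(W(33,35,.021),.15)
print(robot.move_straight(W(34.5,62,.021),.03,contact_N=14));st(robot)
robot.move_straight(W(33,30,.021),.1)
robot.move_straight(W(33,20,.15),.15)
robot.goto([.30,-.33,.25],RPY);st(robot)
ims=[]
for n in('top','side'):
    f=robot.grab_frame(n);np.savez(n+'5.npz',**f);f0=load(n+'0')
    p=np.array(W(35,114,.02));q=f['R']@p+f['t'];u,v=int(f['fx']*q[0]/q[2]+f['cx']),int(f['fy']*q[1]/q[2]+f['cy'])
    d=(np.abs(f['image'].astype(int)-f0['image']).sum(2)>90)
    ims.append(cv2.resize(f['image'][v-35:v+35,u-47:u+47,::-1],(400,300),interpolation=2));ims.append(cv2.resize((d*255).astype(np.uint8)[...,None].repeat(3,2),(400,300)))
cv2.imwrite('pics/f.png',np.vstack([np.hstack(ims[:2]),np.hstack(ims[2:])]))
E
```

```text
False
t 14.3 tcp [33.7 54.7] 0.02 F [ -7.  -12.1   8.9]
True
t 16.7 tcp [-8.5 79.7] 0.0206 F [ 0.1 -0.6 -0.8]
True
t 18.8 tcp [33.7 54.1] 0.0203 F [ 0.2  1.1 -0.2]
t 22.3 tcp [ 110.5 -540.6] 0.2498 F [ 0.6 -0.7 -0.6]
```

View pics/f.png

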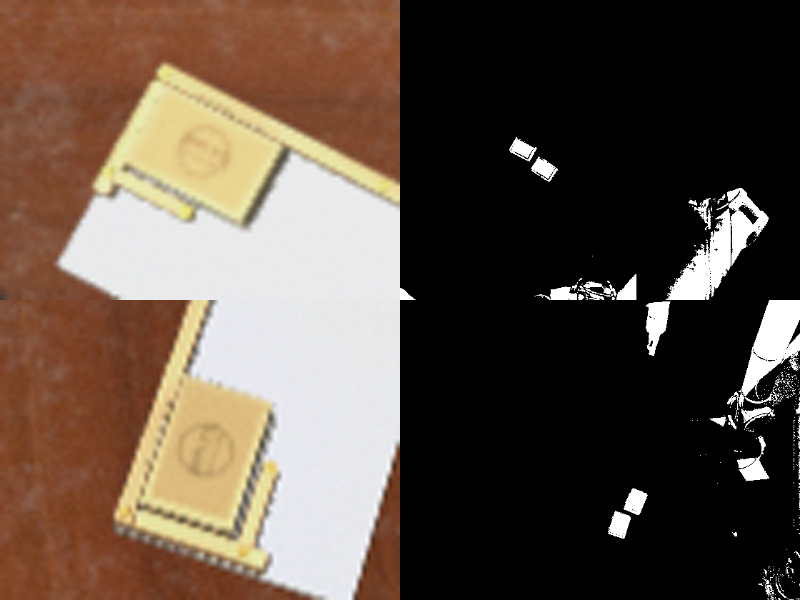

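In both views the tin is home, against the rail and the end stop. The difference images show that only the tin and the arm changed. The contact positions repeated too: front −8.3 and −8.5, end 54.2 and 54.1.

```bash
python3 -c "
from plant import robot
print(robot.close_job())"
```

```text
the job is handed in; nothing more can be done
None
```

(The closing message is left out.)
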